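Uncap the big label reel

ROBOT

A 6-joint arm with a two-finger parallel gripper is mounted at the origin on the work surface. World frame = base frame: x ahead of the robot, y to its left, z up, the work surface at z = 0. Lengths are in m, angles in rad, forces in N, time in s.
With the tool pointing down it reaches from about 0.275 to 0.725 m from the base axis. Payload 15.9 kg.
Tool frame: the origin (TCP) lies between the finger pads; the fingertips stand 25 mm ahead of it and the grasp point (between the pads) lies 6 mm ahead of it (manip.tip_extent is the distance from the TCP to the fingertips, in m); x points along the fingers, y is the direction in which the jaws open and shut, and the axes are right-handed (so a half turn about x gives the same grasp; the last joint's range is limited). The gripper opens to 85 mm and grips with 20 to 120 N. Pads are 22 mm wide; open, the fingers measure 114 mm over their backs; the gripper's body (76 mm by 85 mm) begins 54 mm behind the grasp point. The pads swing forward as they close: fully open they stand 13 mm farther back than shut.
Start: joints at [0, 0.213, -0.034, 1.323, 0, 1.571], TCP at [0.5, -0, 0.235] pointing down, gripper open.
Joint ranges: [-2.98, 2.98], [-0.74, 1.72], [-1.14, 1.35], [-2.1, 2.04], [-1.57, 1.44], [-3.14, 3.14]. Speed limits (rad/s): [1.89, 1.89, 2.39, 2.57, 3.14, 3.14].

INTERFACE

Orientations are given as a unit quaternion [x, y, z, w].
In Python, from rig import manip, vision, job gives the robot as it stands. The module is installed in compiled form; this text tells all that it offers.
- The arm moves only by the tool arm_command, never from a script. Its argument "series" is a list of rows, each an object of numbers: "wx", "wy", "wz": the turn, a rotation vector about the tool's x, y, z in degrees; "tx", "ty", "tz": the shift along the tool's x, y, z in m; "fingers": the finger opening in m, from 0 to 0.0854. A call has exactly 8 rows; each row is the pose to reach, as a shift and turn from the pose commanded when the call began, along the tool's axes at that moment; what a row does not reach only later rows make up. A row lasts 1/10 s, in which the tool goes at most 50 mm and 8.59 degrees, less where a joint would pass 70% of its speed; a pose out of reach is approached as far as the arm can. A call with a gripper value outside its range is refused whole. The fingers move at their own pace and stop on an object; "newtons" is the grip in N (left out, the last holds). Time passes only in rows, so rows that repeat a pose let the fingers close, or fill a call up. It gives the time, the measured TCP pose, the force and the opening at its end, in the units of the state.
- manip.observe(): the state, without advancing time (a new reading comes with each control period).
- vision.grab_frame(name): name is "scene" or "side" or "wrist"; returns (picture, depth): 420x560x3 uint8, blue, green, red; 420x560 float32, m along the optical axis (not along the pixel's ray), 0 where there is no reading.
- vision.camera_info(name): a dict with "fovy" (degrees; the focal length in pixels is half the picture's height over the tangent of half this angle, whatever the lens; pixels are square), "cx", "cy" (the principal point, pixels), "rvec" (rotation vector, rad) and "tvec" (3), from world to camera coordinates, as OpenCV has them. Camera axes: x right, y down, z forward; pixel columns grow to the right and rows downward; lengths in m; the calibration is good to about 2 mm. A picture is of the moment at which its call begins: read the wrist's pose just before it. camera_info takes no time and is no camera call; for the wrist camera it gives the pose at the moment of the call.
- job.hand_in(): hands the job in, once; it reports no verdict.
Trained networks look in the newest picture that a camera, given by its name, has taken for a name from the list of things; names that differ only in an ending like _2 or _b are one class to them, and where a whole thing is asked for, a point or a joint stands for the part that bears it (a point fixed in the world has none). Each returns a list of dicts, best first, with "confidence" (0 to 1); they miss things now and then, are a little off and sometimes report something else, mostly with a low value. They report only what shows in the picture. A call takes as long as a camera call. They do not tell look-alikes from the thing itself.
- vision.masks_of(camera, label): "pixels" (420x560 bool, what is visible of it) and "rect" ([centre column, centre row, width, height] in pixels, round what is visible of it).
The state is a dict: "time": time; "q": joint angles; "dq": joint speeds; "joint_efforts": joint torques, N m; "eef_pos": TCP position; "orientation": TCP orientation; "contact_force": force on the tool from outside, world axes, zero at the start; "ft_torque": the same for the moment, N m; "finger_gap": finger opening in m.
Only numpy, scipy, OpenCV 4.12 (cv2) and the standard library are available. Lean on these libraries where they do the work, as an engineer would, in place of code of your own. Each camera call takes 0.05 s, during which the arm holds its last target. There are 200 camera calls.

TASK

The big reel on the spine-label stand is due for a change: lift the steel hold-down weight up and off its cap and set it gently upright on the desk, clear of the stand. Then unscrew the cap of the big reel - nobody remembers whether its thread is right- or left-handed, so try both ways, do not just pull - lift it off, and finish while still holding it, level, about ten centimetres above where it sat. Leave the small reel's cap as it is, and do not disturb the book, the stapler or the stamp.

Things in the scene. Friction and masses are not known exactly. Their poses are not given: they have to be found in the camera images.
- stand: Grey base plate of the label stand, 140 x 290 x 15 mm (x, y, z), fixed to the desk. Origin: centre of its underside, z up. The two reels lie on it side by side, their axes at y = +75 mm and y = -75 mm in its frame; which reel is on which side varies.
- reel_big: The big reel of plain white labels, a fixed upright cylinder, 120 mm diameter, 40 mm high, lying flat on the stand; its top is 55 mm above the desk. Origin: centre of its underside, z up along the spindle axis.
- reel_small: The small reel of plain white labels, the same but 84 mm diameter. Origin: centre of its underside.
- cap: Grey round plastic screw cap on the big reel's spindle, 52 mm diameter, 40 mm high, plain round wall, about 80 g, loose. Origin: centre of its open underside, z up; it sits on the reel's top, 55 mm above the desk, its top at 95 mm. The spindle reaches 31 mm up inside it. At the start its x axis is parallel to the stand's x axis within 5 degrees.
- cap_top (a point): Centre of the cap's closed top, 40 mm above its underside. Turned the wrong way the cap meets a hard stop after 5 to 22 degrees. Turned the right way it stays at the same height, and lifts straight off once it is 52 to 88 degrees from its starting angle (70 is best); a little past that it meets a stop, where it can still be lifted.
- cap_thread (a point): Point on the cap's axis 10 mm above its underside, at its hidden quick thread. The thread is right-handed (loosens anticlockwise seen from above) or left-handed (loosens clockwise): this varies and cannot be seen; the small reel's spindle has the other hand. The cap turns easily.
- other_cap: The same kind of cap on the small reel's spindle. To be left alone.
- weight: Dark steel hold-down weight, about 320 g, loose: ring of 72 mm inner and 92 mm outer diameter, 12 mm high, with a bridge handle. It hangs over the big reel's cap, the ring resting on the reel around it; it must rise over 40 mm to clear the cap. Origin: centre of the ring's underside, z up. Legs at x = +-41 mm.
- weight_grip (a point): Centre of the weight's straight handle bar, 70 mm above the ring's underside; axes as the weight's. The bar runs along x, 90 mm long, 12 mm wide (y), 16 mm high; its underside is 22 mm above the cap's top.
- book: Closed book lying flat, 130 x 180 x 28 mm. Origin: centre of its underside. A bystander.
- stapler: Black stapler, 40 x 135 x 53 mm. Origin: centre of its underside. A bystander.
- stamp: Wooden hand stamp standing upright, 50 x 35 x 70 mm. Origin: centre of its underside. A bystander.
There are look-alikes about, which are no part of the job. Leave any blue look-alike of the cap alone.

How it is judged:
By the outcome, as a careful person would: the job done as asked, in the order asked, and still so for the second after the job is handed in, while the arm keeps its last pose, push and grip.
It also fails if it takes over 56 s, if anything falls off the work surface, if the arm or the gripper's body presses on something with over 40 N, if the wrist force passes 120 N, or if a joint passes its speed limit or range.

## Working session

There is one attempt and no reset: what is moved stays moved. The work goes in short steps, Python scripts to look and compute and a tool call to move; the robot and the scene stay as the last step left them, time stands still between calls to the robot, and variables do not carry over. Pictures are saved under pics/ and viewed, about 8 in all and at most 12, crops included, and the job is handed in when it is done.

Besides the shell and the picture viewer there is one more tool, called after "Emit:" as name(argument=value, ...) on one line, values as JSON. arm_command: Moves the arm, as the interface text tells. Its arguments: {"type":"object","properties":{"series":{"type":"array","items":{"type":"object","properties":{"wx":{"type":"number"},"wy":{"type":"number"},"wz":{"type":"number"},"tx":{"type":"number"},"ty":{"type":"number"},"tz":{"type":"number"},"fingers":{"type":"number"}}}},"newtons":{"type":"number"}},"required":["series"]}

```bash
mkdir -p pics; cat > h.py <<'E'
import numpy as np, cv2
from scipy.spatial.transform import Rotation as R
from rig import manip, vision, job
def cam(n):
    c=vision.camera_info(n); f=210/np.tan(np.radians(c['fovy'])/2)
    return f,c['cx'],c['cy'],cv2.Rodrigues(np.array(c['rvec'],float))[0],np.array(c['tvec'],float).ravel()
def cloud(n,d):
    f,cx,cy,Rm,t=cam(n); v,u=np.mgrid[:420,:560]
    p=np.stack([(u-cx)/f*d,(v-cy)/f*d,d],-1)
    w=(p-t)@Rm; w[d<=0]=np.nan
    return w
def st():
    s=manip.observe(); print({k:np.round(s[k],4).tolist() for k in ['time','eef_pos','orientation','contact_force','ft_torque','finger_gap','q']}); return s
E
cat > a.py <<'E'
from h import *
s=st()
ims=[]
for n in ['scene','side']:
    im,d=vision.grab_frame(n); w=cloud(n,d); np.savez(n+'.npz',im=im,w=w)
    for l in ['stand','reel_big','reel_small','cap','weight','book','stapler','stamp']:
        for m in vision.masks_of(n,l)[:3]:
            p=w[m['pixels']]; p=p[~np.isnan(p[:,0])]
            print(n,l,round(m['confidence'],2),np.round(m['rect']),np.round(np.median(p,0),3),np.round(np.percentile(p,[2,98],axis=0),3).tolist() if len(p) else None)
    cv2.imwrite(f'pics/{n}1.png',im)
E
python3 a.py
```

```text
{'time': 0.0, 'eef_pos': [0.4997, 0.0, 0.2346], 'orientation': [-0.4997, -0.5003, 0.5003, -0.4997], 'contact_force': [0.6042, 0.5001, 0.5225], 'ft_torque': [0.0099, 0.0127, -0.0451], 'finger_gap': 0.0855, 'q': [0.0, 0.2133, -0.035, 1.3235, -0.0, 1.5708]}
scene stand 0.64 [316. 221. 133.  62.] [0.553 0.067 0.015] [[0.448, -0.092, 0.004], [0.615, 0.196, 0.019]]
scene stand 0.3 [284. 200.  42.  50.] [ 0.556 -0.016  0.069] [[0.501, -0.059, 0.054], [0.585, 0.027, 0.135]]
scene reel_big 0.72 [285. 217.  52.  46.] [ 0.582 -0.029  0.051] [[0.505, -0.078, 0.016], [0.598, 0.036, 0.058]]
scene reel_small 0.63 [284. 201.  45.  54.] [ 0.559 -0.017  0.069] [[0.503, -0.06, 0.055], [0.586, 0.026, 0.135]]
scene reel_small 0.3 [434. 278.  94.  75.] [0.697 0.304 0.028] [[0.611, 0.211, 0.003], [0.766, 0.393, 0.032]]
scene cap 0.97 [255. 282.  27.  29.] [ 0.726 -0.073  0.04 ] [[0.693, -0.098, 0.002], [0.742, -0.05, 0.044]]
scene cap 0.9 [283. 207.  27.  25.] [ 0.555 -0.01   0.094] [[0.524, -0.042, 0.062], [0.565, 0.003, 0.099]]
scene cap 0.63 [294. 275.  28.  33.] [0.703 0.008 0.04 ] [[0.67, -0.017, 0.00
[... 1155 characters left out ...]
04  0.034] [[0.661, -0.019, 0.002], [0.708, 0.026, 0.043]]
side cap 0.67 [270. 231.  30.  28.] [ 0.527 -0.032  0.093] [[0.509, -0.048, 0.062], [0.557, -0.001, 0.097]]
side weight 0.93 [269. 226.  46.  53.] [ 0.526 -0.027  0.076] [[0.492, -0.062, 0.001], [0.595, 0.098, 0.134]]
side weight 0.23 [240. 252. 147.  77.] [0.476 0.043 0.015] [[0.421, -0.1, 0.001], [0.605, 0.177, 0.018]]
side book 0.58 [230. 173.  70.  45.] [0.664 0.27  0.028] [[0.596, 0.204, 0.002], [0.75, 0.392, 0.031]]
side stapler 0.79 [425. 291.  60.  70.] [ 0.664 -0.309  0.04 ] [[0.635, -0.361, 0.003], [0.703, -0.241, 0.055]]
side stamp 0.73 [334. 195.  22.  30.] [0.785 0.018 0.019] [[0.767, 0.005, 0.005], [0.81, 0.038, 0.069]]
```

```bash
cat > b.py <<'E'
from h import *
a=np.load('scene.npz');b=np.load('side.npz')
cv2.imwrite('pics/both.png',np.vstack([cv2.resize(a['im'][140:360,80:520],(800,400))[:300+60], cv2.resize(b['im'][140:330,150:480],(800,460))[:240]]))
for n,z in(('scene',a),('side',b)):
    w=z['w'];
    for nm,lo,hi in(('bar',.118,.14),('captop',.088,.1),('reeltop',.052,.058)):
        m=(w[...,2]>lo)&(w[...,2]<hi)&(abs(w[...,0]-.53)<.15)&(abs(w[...,1]-.04)<.2)
        if nm=='bar': m&=(w[...,1]<.06)
        p=w[m]
        if nm=='bar':
            r=cv2.minAreaRect((p[:,:2]*1000).astype(np.float32)); print(n,nm,len(p),p.mean(0).round(4),r)
        else:
            for s in(p[p[:,1]<.06],p[p[:,1]>.06]):
                if len(s)>5:
                    print(n,nm,len(s),cv2.minEnclosingCircle((s[:,:2]*1000).astype(np.float32)),s[:,2].mean())
    m=(w[...,2]>.0)&(w[...,2]<.2)&(w[...,0]>.2)&(w[...,0]<.85)&(abs(w[...,1])<.45)
    p=w[(abs(w[...,2]-.015)<.004)&(abs(w[...,0]-.53)<.12)&(abs(w[...,1]-.05)<.18)]
    print(n,'stand',cv2.minAreaRect((p[:,:2]*1000).astype(np.float32)))
# top-down occupancy map, 1px=1.5mm
g=np.zeros((500,620,3),np.uint8)
for z in(a,b):
    w=z['w'];m=np.isfinite(w[...,0])&(w[...,0]>.15)&(w[...,0]<.9)&(abs(w[...,1])<.46)&(w[...,2]>-.01)&(w[...,2]<.15)
    p=w[m];c=z['im'][m]
    for q,k in zip(p,c):
        cv2.circle(g,(int(310-q[1]/.0015),int(500-(q[0]-.15)/.0015)),1,k.tolist(),-1)
cv2.imwrite('pics/top.png',g)
E
python3 b.py
```

```text
scene bar 245 [ 0.5463 -0.017   0.1306] ((541.702880859375, -16.050649642944336), (13.259520530700684, 92.47235870361328), 65.6290283203125)
scene captop 262 ((543.2240600585938, -14.124661445617676), 43.776302337646484) 0.09480552233516627
scene captop 326 ((502.0411376953125, 124.99243927001953), 27.392745971679688) 0.09524410047177102
scene reeltop 602 ((539.0172729492188, -20.53289222717285), 60.94269943237305) 0.055596820511997165
scene reeltop 334 ((502.7483215332031, 123.28144836425781), 43.38846969604492) 0.055403370812548376
scene stand ((521.935791015625, 52.20909881591797), (144.52597045898438, 290.4757385253906), 13.558384895324707)
side bar 433 [ 0.534  -0.0197  0.1284] ((536.4238891601562, -17.893535614013672), (14.531259536743164, 90.07667541503906), 65.69287109375)
side captop 460 ((536.59521484375, -17.94993782043457), 45.56464385986328) 0.09473262904493111
side captop 336 ((497.33038330078125, 123.07073974609375), 27.290971755981445) 0.09474527946197091
side reeltop 728 ((533.7771606445312, -22.938701629638672), 60.33706283569336) 0.05543727725497138
side reeltop 364 ((497.0232849121094, 123.29998779296875), 42.94110870361328) 0.05546450695369702
side stand ((564.1398315429688, 62.28694152832031), (242.7666778564453, 290.9859924316406), 13.811073303222656)
```

View pics/scene1.png

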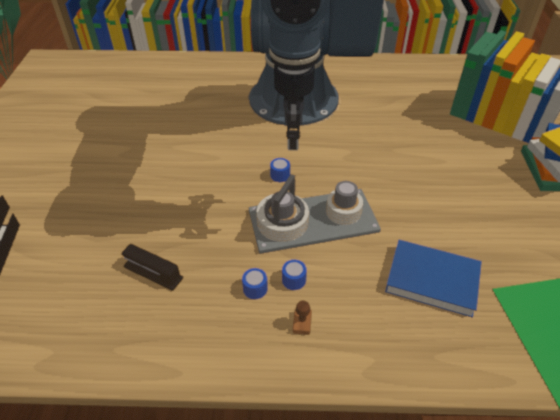

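View pics/top.png

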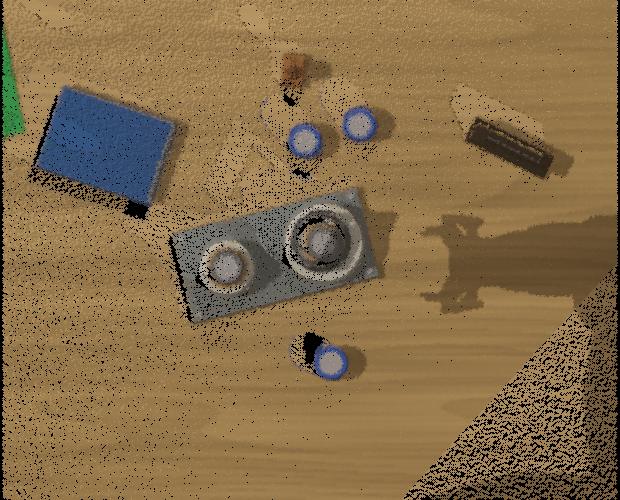

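The big reel is the right-hand one, at about (0.536, -0.021). Its bar runs at about -24.5° yaw, and the stand is at about 14°. There are three blue look-alike caps. The desk is clear around (0.47, -0.23). I'll move above the bar with the jaws across it.

Emit:
arm_command(series=[{"wx":-8.2,"ty":0.01,"tz":0.005},{"wx":-16.4,"ty":0.02,"tz":0.01},{"wx":-24.6,"ty":0.03,"tz":0.014},{"wx":-32.8,"ty":0.039,"tz":0.018},{"wx":-41,"ty":0.039,"tz":0.018},{"wx":-49.2,"ty":0.039,"tz":0.018},{"wx":-57.4,"ty":0.039,"tz":0.018},{"wx":-65.6,"ty":0.039,"tz":0.018}])

```text
invalid input
```

```bash
cat > c.py <<'E'
from h import *
s=st(); Rt=R.from_quat(s['orientation']); print('R',Rt.as_matrix().round(3).tolist())
im,d=vision.grab_frame('wrist'); w=cloud('wrist',d); cv2.imwrite('pics/w1.png',im)
m=(w[...,2]>.115)&(w[...,2]<.145)&(np.hypot(w[...,0]-.537,w[...,1]+.02)<.065)
p=w[m]; print(len(p),p[:,2].max()); 
p=p[p[:,2]>np.percentile(p[:,2],50)-.004]
r=cv2.minAreaRect((p[:,:2]*1000).astype(np.float32));print(r,np.median(p,0))
g=np.array([r[0][0]/1000,r[0][1]/1000,.125]); print('tool frame of bar',Rt.inv().apply(g-s['eef_pos']).round(4), manip.tip_extent)
E
python3 c.py
```

```text
{'time': 0.9, 'eef_pos': [0.5, -0.0, 0.2351], 'orientation': [0.5, 0.5, -0.5, 0.5], 'contact_force': [-0.1545, 0.193, -0.478], 'ft_torque': [0.036, 0.0286, 0.0245], 'finger_gap': 0.0852, 'q': [-0.0, 0.2129, -0.0344, 1.3235, 0.0, 1.5708]}
R [[0.0, 1.0, -0.0], [0.0, -0.0, -1.0], [-1.0, 0.0, -0.0]]
1671 0.13479215084298174
((537.1942749023438, -15.66535758972168), (12.670028686523438, 89.0814437866211), 66.56178283691406) [ 0.53574194 -0.01421305  0.13269059]
tool frame of bar [0.1101 0.0372 0.0156] 0.025
```

View pics/w1.png

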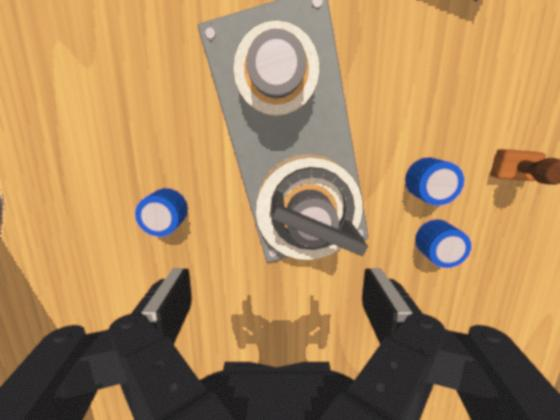

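The wrist picture shows the weight's bar centred at about pixel (320,228), angled as I measured, over the big reel. The call was refused, so I'll send every field.

Emit:
arm_command(series=[{"wx":-8.2,"wy":0,"wz":0,"tx":0,"ty":0.01,"tz":0.005,"fingers":0.085},{"wx":-16.4,"wy":0,"wz":0,"tx":0,"ty":0.02,"tz":0.01,"fingers":0.085},{"wx":-24.6,"wy":0,"wz":0,"tx":0.01,"ty":0.03,"tz":0.014,"fingers":0.085},{"wx":-32.8,"wy":0,"wz":0,"tx":0.02,"ty":0.038,"tz":0.0165,"fingers":0.085},{"wx":-41,"wy":0,"wz":0,"tx":0.03,"ty":0.038,"tz":0.0165,"fingers":0.085},{"wx":-49.2,"wy":0,"wz":0,"tx":0.035,"ty":0.038,"tz":0.0165,"fingers":0.085},{"wx":-57.4,"wy":0,"wz":0,"tx":0.035,"ty":0.038,"tz":0.0165,"fingers":0.085},{"wx":-65.8,"wy":0,"wz":0,"tx":0.035,"ty":0.038,"tz":0.0165,"fingers":0.085}], newtons=60)

```text
time: 1.75
eef_pos: [0.5379, -0.0165, 0.1999]
orientation: [0.146, 0.692, -0.146, 0.692]
contact_force: [0.0, 0.4, 0.4]
finger_gap: 0.0848
```

```bash
python3 c.py
```

```text
{'time': 1.75, 'eef_pos': [0.5379, -0.0165, 0.1999], 'orientation': [0.1462, 0.692, -0.1462, 0.6917], 'contact_force': [0.0255, 0.3826, 0.3619], 'ft_torque': [0.0375, 0.0215, 0.0477], 'finger_gap': 0.0848, 'q': [-0.0307, 0.3003, -0.0088, 1.2622, 0.0, 0.3858]}
R [[-0.0, 0.405, 0.915], [0.0, 0.915, -0.405], [-1.0, -0.0, -0.0]]
1837 0.13512267908553466
((537.0625, -16.09440040588379), (11.543846130371094, 89.80426788330078), 67.16053771972656) [ 0.53318209 -0.01425013  0.1327779 ]
tool frame of bar [ 0.0749  0.0001 -0.0009] 0.025
```

Emit:
arm_command(series=[{"wx":-0.5,"wy":0,"wz":0,"tx":0.025,"ty":0,"tz":0,"fingers":0.085},{"wx":-1,"wy":0,"wz":0,"tx":0.05,"ty":0,"tz":-0.001,"fingers":0.085},{"wx":-1,"wy":0,"wz":0,"tx":0.067,"ty":0,"tz":-0.001,"fingers":0.07},{"wx":-1,"wy":0,"wz":0,"tx":0.067,"ty":0,"tz":-0.001,"fingers":0.0},{"wx":-1,"wy":0,"wz":0,"tx":0.067,"ty":0,"tz":-0.001,"fingers":0.0},{"wx":-1,"wy":0,"wz":0,"tx":0.067,"ty":0,"tz":-0.001,"fingers":0.0},{"wx":-1,"wy":0,"wz":0,"tx":0.067,"ty":0,"tz":-0.001,"fingers":0.0},{"wx":-1,"wy":0,"wz":0,"tx":0.067,"ty":0,"tz":-0.001,"fingers":0.0}], newtons=60)

```text
time: 2.6
eef_pos: [0.5377, -0.0162, 0.1343]
orientation: [0.142, 0.692, -0.142, 0.693]
contact_force: [-1.4, -1.3, 7.2]
finger_gap: 0.009
```

Emit:
arm_command(series=[{"wx":0,"wy":0,"wz":0,"tx":0,"ty":0,"tz":0,"fingers":0.0},{"wx":0,"wy":0,"wz":0,"tx":0,"ty":0,"tz":0,"fingers":0.0},{"wx":0,"wy":0,"wz":0,"tx":0,"ty":0,"tz":0,"fingers":0.0},{"wx":0,"wy":0,"wz":0,"tx":0,"ty":0,"tz":0,"fingers":0.0},{"wx":0,"wy":0,"wz":0,"tx":-0.001,"ty":0,"tz":0,"fingers":0.0},{"wx":0,"wy":0,"wz":0,"tx":-0.003,"ty":0,"tz":0,"fingers":0.0},{"wx":0,"wy":0,"wz":0,"tx":-0.006,"ty":0,"tz":0,"fingers":0.0},{"wx":0,"wy":0,"wz":0,"tx":-0.01,"ty":0,"tz":0,"fingers":0.0}])

```text
time: 3.4
eef_pos: [0.537, -0.0161, 0.1433]
orientation: [0.142, 0.693, -0.142, 0.693]
contact_force: [0.0, 0.4, -2.9]
finger_gap: 0.0083
```

```bash
cat > d.py <<'E'
from h import *
import sys
s=st()
im,d=vision.grab_frame('wrist'); im2,d2=vision.grab_frame('side')
cv2.imwrite(sys.argv[1],np.hstack([cv2.resize(im,(400,300)),cv2.resize(im2[150:330,180:420],(400,300))]))
E
python3 d.py pics/d1.png
```

```text
{'time': 3.4, 'eef_pos': [0.537, -0.0161, 0.1433], 'orientation': [0.1422, 0.6928, -0.1422, 0.6925], 'contact_force': [0.0295, 0.3606, -2.9037], 'ft_torque': [0.011, -0.0032, -0.004], 'finger_gap': 0.0083, 'q': [-0.0299, 0.3227, -0.1231, 1.1253, 0.0, 0.375]}
```

View pics/d1.png

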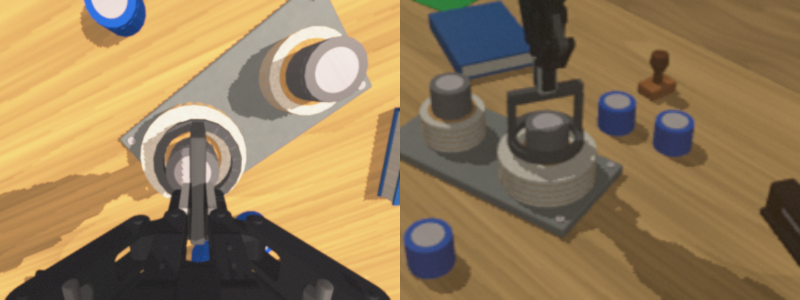

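The grip holds: a 2.9 N load, and the ring is off the reel. Next I lift it clear and carry it to the open desk at the right.

Emit:
arm_command(series=[{"wx":0,"wy":0,"wz":0,"tx":-0.012,"ty":0,"tz":0,"fingers":0.0},{"wx":0,"wy":0,"wz":0,"tx":-0.027,"ty":0,"tz":0,"fingers":0.0},{"wx":0,"wy":0,"wz":0,"tx":-0.042,"ty":0,"tz":0,"fingers":0.0},{"wx":0,"wy":0,"wz":0,"tx":-0.055,"ty":0,"tz":0,"fingers":0.0},{"wx":0,"wy":0,"wz":0,"tx":-0.06,"ty":-0.008,"tz":0.001,"fingers":0.0},{"wx":0,"wy":0,"wz":0,"tx":-0.06,"ty":-0.025,"tz":0.003,"fingers":0.0},{"wx":0,"wy":0,"wz":0,"tx":-0.06,"ty":-0.05,"tz":0.005,"fingers":0.0},{"wx":0,"wy":0,"wz":0,"tx":-0.06,"ty":-0.075,"tz":0.008,"fingers":0.0}])

```text
time: 4.3
eef_pos: [0.5142, -0.0892, 0.2031]
orientation: [0.142, 0.693, -0.142, 0.693]
contact_force: [0.5, 0.5, -3.6]
finger_gap: 0.0087
```

Emit:
arm_command(series=[{"wx":0,"wy":0,"wz":0,"tx":0,"ty":-0.025,"tz":0.003,"fingers":0.0},{"wx":0,"wy":0,"wz":0,"tx":0,"ty":-0.05,"tz":0.005,"fingers":0.0},{"wx":0,"wy":0,"wz":0,"tx":0,"ty":-0.075,"tz":0.008,"fingers":0.0},{"wx":0,"wy":0,"wz":0,"tx":0,"ty":-0.1,"tz":0.01,"fingers":0.0},{"wx":0,"wy":0,"wz":0,"tx":0.01,"ty":-0.125,"tz":0.013,"fingers":0.0},{"wx":0,"wy":0,"wz":0,"tx":0.03,"ty":-0.14,"tz":0.015,"fingers":0.0},{"wx":0,"wy":0,"wz":0,"tx":0.055,"ty":-0.148,"tz":0.015,"fingers":0.0},{"wx":0,"wy":0,"wz":0,"tx":0.075,"ty":-0.148,"tz":0.015,"fingers":0.0}])

```text
time: 5.1
eef_pos: [0.4692, -0.2314, 0.1269]
orientation: [0.143, 0.693, -0.143, 0.692]
contact_force: [-0.1, -0.2, -3.2]
finger_gap: 0.0087
```

```bash
cat > e.py <<'E'
from h import *
s=st()
im,d=vision.grab_frame('side'); w=cloud('side',d)
e=s['eef_pos']
m=(np.hypot(w[...,0]-e[0],w[...,1]-e[1])<.07)&(w[...,2]>.012)&(w[...,2]<.12)
p=w[m]; print(len(p),np.percentile(p[:,2],[0,1,3,5,10]).round(4), np.median(p,0))
im,d=vision.grab_frame('wrist')
E
python3 e.py
```

```text
{'time': 5.1, 'eef_pos': [0.4692, -0.2314, 0.1269], 'orientation': [0.1427, 0.6928, -0.1428, 0.6923], 'contact_force': [-0.1364, -0.1697, -3.1795], 'ft_torque': [0.1201, -0.0288, 0.0184], 'finger_gap': 0.0087, 'q': [-0.458, 0.3056, -0.1899, 1.076, -0.0004, -0.0514]}
1564 [0.0464 0.0482 0.0492 0.0502 0.0521] [ 0.46292544 -0.24203623  0.06028439]
```

Emit:
arm_command(series=[{"wx":0,"wy":0,"wz":0,"tx":0.012,"ty":0,"tz":0,"fingers":0.0},{"wx":0,"wy":0,"wz":0,"tx":0.026,"ty":0,"tz":0,"fingers":0.0},{"wx":0,"wy":0,"wz":0,"tx":0.036,"ty":0,"tz":0,"fingers":0.0},{"wx":0,"wy":0,"wz":0,"tx":0.041,"ty":0,"tz":0,"fingers":0.0},{"wx":0,"wy":0,"wz":0,"tx":0.043,"ty":0,"tz":0,"fingers":0.0},{"wx":0,"wy":0,"wz":0,"tx":0.044,"ty":0,"tz":0,"fingers":0.0},{"wx":0,"wy":0,"wz":0,"tx":0.045,"ty":0,"tz":0,"fingers":0.0},{"wx":0,"wy":0,"wz":0,"tx":0.046,"ty":0,"tz":0,"fingers":0.0}])

```text
time: 6.0
eef_pos: [0.4706, -0.2302, 0.0824]
orientation: [0.142, 0.692, -0.142, 0.693]
contact_force: [0.7, 0.1, -2.7]
finger_gap: 0.0084
```

Emit:
arm_command(series=[{"wx":0,"wy":0,"wz":0,"tx":0.0005,"ty":0,"tz":0,"fingers":0.0},{"wx":0,"wy":0,"wz":0,"tx":0.001,"ty":0,"tz":0,"fingers":0.0},{"wx":0,"wy":0,"wz":0,"tx":0.0015,"ty":0,"tz":0,"fingers":0.0},{"wx":0,"wy":0,"wz":0,"tx":0.002,"ty":0,"tz":0,"fingers":0.0},{"wx":0,"wy":0,"wz":0,"tx":0.0025,"ty":0,"tz":0,"fingers":0.0},{"wx":0,"wy":0,"wz":0,"tx":0.003,"ty":0,"tz":0,"fingers":0.0},{"wx":0,"wy":0,"wz":0,"tx":0.003,"ty":0,"tz":0,"fingers":0.0},{"wx":0,"wy":0,"wz":0,"tx":0.003,"ty":0,"tz":0,"fingers":0.0}])

```text
time: 6.8
eef_pos: [0.4703, -0.2301, 0.0793]
orientation: [0.142, 0.693, -0.142, 0.693]
contact_force: [-4.1, 1.3, 5.8]
finger_gap: 0.0087
```

Emit:
arm_command(series=[{"wx":0,"wy":0,"wz":0,"tx":-0.0005,"ty":0,"tz":0,"fingers":0.0},{"wx":0,"wy":0,"wz":0,"tx":-0.0005,"ty":0,"tz":0,"fingers":0.02},{"wx":0,"wy":0,"wz":0,"tx":-0.0005,"ty":0,"tz":0,"fingers":0.05},{"wx":0,"wy":0,"wz":0,"tx":-0.0005,"ty":0,"tz":0,"fingers":0.085},{"wx":0,"wy":0,"wz":0,"tx":-0.0005,"ty":0,"tz":0,"fingers":0.085},{"wx":0,"wy":0,"wz":0,"tx":-0.02,"ty":0,"tz":0,"fingers":0.085},{"wx":0,"wy":0,"wz":0,"tx":-0.06,"ty":0,"tz":0,"fingers":0.085},{"wx":0,"wy":0,"wz":0,"tx":-0.1,"ty":0,"tz":0,"fingers":0.085}])

```text
time: 7.6
eef_pos: [0.4698, -0.2298, 0.18]
orientation: [0.142, 0.693, -0.142, 0.692]
contact_force: [1.9, -0.9, 0.0]
finger_gap: 0.0854
```

```bash
cat > f.py <<'E'
from h import *
s=st(); Rt=R.from_quat(s['orientation'])
ims=[]
for n in ['scene','side']:
    im,d=vision.grab_frame(n); w=cloud(n,d); ims.append(im)
    for nm,lo,hi,c in(('cap',.092,.099,(.537,-.02)),('reel',.052,.058,(.537,-.02)),('bar',.07,.085,(.47,-.23)),('ring',.008,.016,(.47,-.23))):
        p=w[(w[...,2]>lo)&(w[...,2]<hi)&(np.hypot(w[...,0]-c[0],w[...,1]-c[1])<.07)]
        print(n,nm,len(p),cv2.minEnclosingCircle((p[:,:2]*1000).astype(np.float32)),p[:,2].mean().round(4))
cv2.imwrite('pics/f.png',np.hstack([cv2.resize(i[130:340,140:420],(400,300)) for i in ims]))
E
python3 f.py
```

```text
{'time': 7.6, 'eef_pos': [0.4698, -0.2298, 0.18], 'orientation': [0.1423, 0.6931, -0.1421, 0.6922], 'contact_force': [1.8917, -0.88, 0.0336], 'ft_torque': [-0.0679, -0.0779, 0.0074], 'finger_gap': 0.0854, 'q': [-0.455, 0.2772, -0.0905, 1.2043, 0.0, -0.0501]}
scene cap 306 ((538.8895874023438, -21.18663787841797), 26.467208862304688) 0.0959
scene reel 984 ((538.019287109375, -21.28952980041504), 61.491207122802734) 0.0555
scene bar 191 ((474.7593994140625, -227.07577514648438), 46.2296257019043) 0.077
scene ring 305 ((473.1143493652344, -229.41993713378906), 47.74856948852539) 0.0124
side cap 354 ((534.0547485351562, -21.961803436279297), 27.27346420288086) 0.0956
side reel 1210 ((533.9326782226562, -22.149625778198242), 61.196414947509766) 0.0555
side bar 471 ((468.9510498046875, -231.30908203125), 45.198490142822266) 0.0768
side ring 638 ((469.8280029296875, -232.0269012451172), 47.679534912109375) 0.0121
```

View pics/f.png

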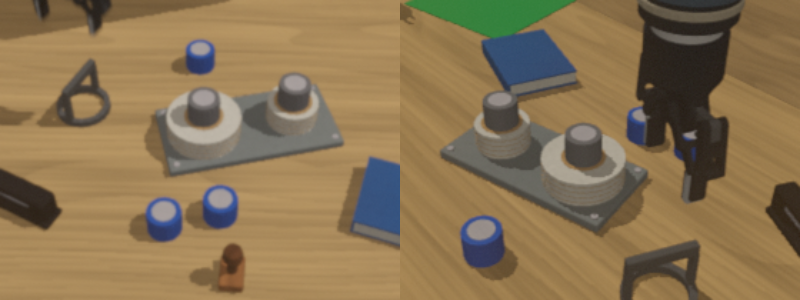

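The weight stands upright, clear of the stand; the big cap is at about (0.5365, -0.0215). I'll go over it.

Emit:
arm_command(series=[{"wx":0,"wy":0,"wz":0,"tx":0,"ty":0.03,"tz":-0.003,"fingers":0.085},{"wx":0,"wy":0,"wz":0,"tx":0,"ty":0.065,"tz":-0.006,"fingers":0.085},{"wx":0,"wy":0,"wz":0,"tx":0,"ty":0.1,"tz":-0.01,"fingers":0.085},{"wx":0,"wy":0,"wz":0,"tx":0,"ty":0.135,"tz":-0.013,"fingers":0.085},{"wx":0,"wy":0,"wz":0,"tx":0,"ty":0.17,"tz":-0.016,"fingers":0.085},{"wx":0,"wy":0,"wz":0,"tx":0.01,"ty":0.2,"tz":-0.019,"fingers":0.085},{"wx":0,"wy":0,"wz":0,"tx":0.02,"ty":0.2175,"tz":-0.021,"fingers":0.085},{"wx":0,"wy":0,"wz":0,"tx":0.02,"ty":0.2175,"tz":-0.021,"fingers":0.085}])

```text
time: 8.5
eef_pos: [0.5364, -0.02, 0.1577]
orientation: [0.141, 0.694, -0.141, 0.692]
contact_force: [-0.3, 0.1, 0.4]
finger_gap: 0.0851
```

```bash
cat > g.py <<'E'
from h import *
s=st(); Rt=R.from_quat(s['orientation'])
im,d=vision.grab_frame('wrist'); w=cloud('wrist',d); cv2.imwrite('pics/g.png',im)
for nm,lo,hi in(('cap',.092,.099),('reel',.052,.058)):
    p=w[(w[...,2]>lo)&(w[...,2]<hi)&(np.hypot(w[...,0]-.537,w[...,1]+.02)<.07)]
    c,r=cv2.minEnclosingCircle((p[:,:2]*1000).astype(np.float32)); print(nm,len(p),c,r,p[:,2].mean())
    print(Rt.inv().apply(np.array([c[0]/1e3,c[1]/1e3,.08])-s['eef_pos']).round(4))
E
python3 g.py
```

```text
{'time': 8.5, 'eef_pos': [0.5364, -0.02, 0.1577], 'orientation': [0.1413, 0.6936, -0.1413, 0.6921], 'contact_force': [-0.267, 0.1395, 0.4163], 'ft_torque': [-0.036, 0.0222, 0.0049], 'finger_gap': 0.0851, 'q': [-0.0374, 0.3158, -0.0954, 1.1616, 0.0003, 0.3649]}
cap 3681 (535.052490234375, -21.783273696899414) 25.962543487548828 0.09579132065223749
[ 0.0777 -0.0022 -0.0004]
reel 10191 (535.3316040039062, -21.672212600708008) 59.998779296875 0.05559201750464022
[ 0.0777 -0.002  -0.0002]
```

Emit:
arm_command(series=[{"wx":0,"wy":0,"wz":0,"tx":0.02,"ty":-0.002,"tz":0,"fingers":0.085},{"wx":0,"wy":0,"wz":0,"tx":0.045,"ty":-0.002,"tz":0,"fingers":0.085},{"wx":0,"wy":0,"wz":0,"tx":0.065,"ty":-0.002,"tz":0,"fingers":0.085},{"wx":0,"wy":0,"wz":0,"tx":0.072,"ty":-0.002,"tz":0,"fingers":0.085},{"wx":0,"wy":0,"wz":0,"tx":0.072,"ty":-0.002,"tz":0,"fingers":0.06},{"wx":0,"wy":0,"wz":0,"tx":0.072,"ty":-0.002,"tz":0,"fingers":0.04},{"wx":0,"wy":0,"wz":0,"tx":0.072,"ty":-0.002,"tz":0,"fingers":0.04},{"wx":0,"wy":0,"wz":0,"tx":0.072,"ty":-0.002,"tz":0,"fingers":0.04}], newtons=40)

```text
time: 9.35
eef_pos: [0.5368, -0.0239, 0.0888]
orientation: [0.142, 0.692, -0.142, 0.693]
contact_force: [-2.8, -0.8, 8.3]
finger_gap: 0.0498
```

```bash
python3 -c "
from h import *
st()"
```

```text
{'time': 9.35, 'eef_pos': [0.5368, -0.0239, 0.0888], 'orientation': [0.1423, 0.6919, -0.1421, 0.6935], 'contact_force': [-2.7943, -0.7571, 8.3398], 'ft_torque': [0.0277, 0.5888, 0.0186], 'finger_gap': 0.0498, 'q': [-0.0445, 0.3584, -0.2172, 0.9928, -0.0, 0.3604]}
```

Emit:
arm_command(series=[{"wx":-3,"wy":0,"wz":0,"tx":-0.001,"ty":0,"tz":0,"fingers":0.04},{"wx":-7,"wy":0,"wz":0,"tx":-0.001,"ty":0,"tz":0,"fingers":0.04},{"wx":-11,"wy":0,"wz":0,"tx":-0.001,"ty":0,"tz":0,"fingers":0.04},{"wx":-15,"wy":0,"wz":0,"tx":-0.001,"ty":0,"tz":0,"fingers":0.04},{"wx":-19,"wy":0,"wz":0,"tx":-0.001,"ty":0,"tz":0,"fingers":0.04},{"wx":-23,"wy":0,"wz":0,"tx":-0.001,"ty":0,"tz":0,"fingers":0.04},{"wx":-27,"wy":0,"wz":0,"tx":-0.001,"ty":0,"tz":0,"fingers":0.04},{"wx":-28,"wy":0,"wz":0,"tx":-0.001,"ty":0,"tz":0,"fingers":0.04}])

```text
time: 10.15
eef_pos: [0.5371, -0.0237, 0.0893]
orientation: [-0.03, 0.706, 0.03, 0.707]
contact_force: [2.8, 2.0, 2.7]
finger_gap: 0.0502
```

```bash
python3 -c "
from h import *
s=st();print(R.from_quat(s['orientation']).as_matrix()[:,1])"
```

```text
{'time': 10.15, 'eef_pos': [0.5371, -0.0237, 0.0893], 'orientation': [-0.0302, 0.7056, 0.0303, 0.7074], 'contact_force': [2.8291, 1.9573, 2.6981], 'ft_torque': [0.4697, -0.6954, -0.0525], 'finger_gap': 0.0502, 'q': [-0.0443, 0.3583, -0.2159, 0.9941, 0.0003, -0.13]}
[-8.55374137e-02  9.96334959e-01  9.50239220e-06]
```

The z torque is only about 0.05 Nm past 22°, so there's no stop and the thread is right-handed. I'll carry on to 70°.

Emit:
arm_command(series=[{"wx":-6,"wy":0,"wz":0,"tx":0,"ty":0,"tz":0,"fingers":0.04},{"wx":-12,"wy":0,"wz":0,"tx":0,"ty":0,"tz":0,"fingers":0.04},{"wx":-18,"wy":0,"wz":0,"tx":0,"ty":0,"tz":0,"fingers":0.04},{"wx":-24,"wy":0,"wz":0,"tx":0,"ty":0,"tz":0,"fingers":0.04},{"wx":-30,"wy":0,"wz":0,"tx":0,"ty":0,"tz":0,"fingers":0.04},{"wx":-36,"wy":0,"wz":0,"tx":0,"ty":0,"tz":0,"fingers":0.04},{"wx":-42,"wy":0,"wz":0,"tx":0,"ty":0,"tz":0,"fingers":0.04},{"wx":-42,"wy":0,"wz":0,"tx":0,"ty":0,"tz":0,"fingers":0.04}])

```text
time: 10.95
eef_pos: [0.5372, -0.0229, 0.0895]
orientation: [-0.282, 0.647, 0.282, 0.65]
contact_force: [2.2, 8.1, 6.8]
finger_gap: 0.0498
```

```bash
python3 -c "
from h import *
s=st();print(R.from_quat(s['orientation']).as_matrix()[:,1])"
```

```text
{'time': 10.95, 'eef_pos': [0.5372, -0.0229, 0.0895], 'orientation': [-0.2817, 0.6473, 0.282, 0.6497], 'contact_force': [2.1589, 8.1338, 6.7568], 'ft_torque': [1.7739, -0.445, 0.1296], 'finger_gap': 0.0498, 'q': [-0.0437, 0.3581, -0.2158, 0.9941, 0.002, -0.8637]}
[-0.73110907  0.68226005 -0.00086815]
```

Emit:
arm_command(series=[{"wx":0,"wy":0,"wz":0,"tx":0,"ty":0.001,"tz":0,"fingers":0.04},{"wx":0,"wy":0,"wz":0,"tx":-0.001,"ty":0.0014,"tz":0,"fingers":0.04},{"wx":0,"wy":0,"wz":0,"tx":-0.002,"ty":0.0014,"tz":0,"fingers":0.04},{"wx":0,"wy":0,"wz":0,"tx":-0.003,"ty":0.0014,"tz":0,"fingers":0.04},{"wx":0,"wy":0,"wz":0,"tx":-0.004,"ty":0.0014,"tz":0,"fingers":0.04},{"wx":0,"wy":0,"wz":0,"tx":-0.005,"ty":0.0014,"tz":0,"fingers":0.04},{"wx":0,"wy":0,"wz":0,"tx":-0.006,"ty":0.0014,"tz":0,"fingers":0.04},{"wx":0,"wy":0,"wz":0,"tx":-0.006,"ty":0.0014,"tz":0,"fingers":0.04}])

```text
time: 11.75
eef_pos: [0.5354, -0.0224, 0.0945]
orientation: [-0.28, 0.649, 0.281, 0.649]
contact_force: [3.4, 3.5, -3.6]
finger_gap: 0.0502
```

```bash
python3 -c "
from h import *
s=st()"
```

```text
{'time': 11.75, 'eef_pos': [0.5354, -0.0224, 0.0945], 'orientation': [-0.2804, 0.6486, 0.2807, 0.6495], 'contact_force': [3.4177, 3.5038, -3.5801], 'ft_torque': [0.9157, -0.8661, 0.0446], 'finger_gap': 0.0502, 'q': [-0.0424, 0.3522, -0.2106, 1.0071, 0.0009, -0.8584]}
```

Emit:
arm_command(series=[{"wx":0,"wy":0,"wz":0,"tx":-0.002,"ty":0,"tz":0.0005,"fingers":0.04},{"wx":0,"wy":0,"wz":0,"tx":-0.004,"ty":0,"tz":0.001,"fingers":0.04},{"wx":0,"wy":0,"wz":0,"tx":-0.006,"ty":0,"tz":0.001,"fingers":0.04},{"wx":0,"wy":0,"wz":0,"tx":-0.008,"ty":0,"tz":0.001,"fingers":0.04},{"wx":0,"wy":0,"wz":0,"tx":-0.01,"ty":0,"tz":0.001,"fingers":0.04},{"wx":0,"wy":0,"wz":0,"tx":-0.012,"ty":0,"tz":0.001,"fingers":0.04},{"wx":0,"wy":0,"wz":0,"tx":-0.014,"ty":0,"tz":0.001,"fingers":0.04},{"wx":0,"wy":0,"wz":0,"tx":-0.014,"ty":0,"tz":0.001,"fingers":0.04}])

```text
time: 12.55
eef_pos: [0.5356, -0.0221, 0.1084]
orientation: [-0.281, 0.649, 0.281, 0.649]
contact_force: [0.4, 0.5, 0.2]
finger_gap: 0.0502
```

```bash
python3 d.py pics/k.png
```

```text
{'time': 12.55, 'eef_pos': [0.5356, -0.0221, 0.1084], 'orientation': [-0.2808, 0.6489, 0.2808, 0.649], 'contact_force': [0.3863, 0.5223, 0.2328], 'ft_torque': [0.3725, -0.0256, 0.0256], 'finger_gap': 0.0502, 'q': [-0.0412, 0.3427, -0.1869, 1.0411, 0.0, -0.858]}
```

View pics/k.png

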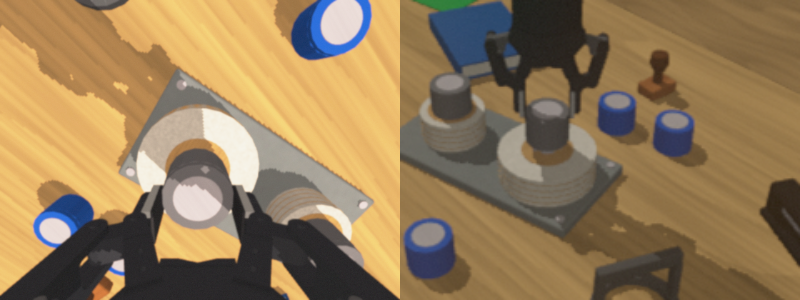

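The cap is rising with the gripper: the side view shows a gap above the reel. I'll lift to about 10 cm.

Emit:
arm_command(series=[{"wx":0,"wy":0,"wz":0,"tx":-0.008,"ty":0,"tz":0,"fingers":0.04},{"wx":0,"wy":0,"wz":0,"tx":-0.02,"ty":0,"tz":0,"fingers":0.04},{"wx":0,"wy":0,"wz":0,"tx":-0.035,"ty":0,"tz":0,"fingers":0.04},{"wx":0,"wy":0,"wz":0,"tx":-0.05,"ty":0,"tz":0,"fingers":0.04},{"wx":0,"wy":0,"wz":0,"tx":-0.065,"ty":0,"tz":0,"fingers":0.04},{"wx":0,"wy":0,"wz":0,"tx":-0.076,"ty":0,"tz":0,"fingers":0.04},{"wx":0,"wy":0,"wz":0,"tx":-0.08,"ty":0,"tz":0,"fingers":0.04},{"wx":0,"wy":0,"wz":0,"tx":-0.08,"ty":0,"tz":0,"fingers":0.04}])

```text
time: 13.45
eef_pos: [0.5359, -0.0222, 0.1887]
orientation: [-0.281, 0.649, 0.281, 0.649]
contact_force: [0.7, -0.0, -0.8]
finger_gap: 0.05
```

```bash
cat > l.py <<'E'
from h import *
s=st()
ims=[]
for n in ['scene','side','wrist']:
    im,d=vision.grab_frame(n); w=cloud(n,d); ims.append(im)
    for m in vision.masks_of(n,'cap'):
        p=w[m['pixels']]; p=p[np.isfinite(p[:,0])]
        p=p[(np.hypot(p[:,0]-.536,p[:,1]+.022)<.04)]
        if len(p)>50:
            t=p[p[:,2]>p[:,2].max()-.012]; A=np.c_[t[:,:2]-t[:,:2].mean(0),np.ones(len(t))]
            print(n,round(m['confidence'],2),np.percentile(p[:,2],[1,5,50,95,99]).round(3),np.median(p,0).round(3), 'plane',np.linalg.lstsq(A,t[:,2],rcond=None)[0].round(3))
    p=w[(w[...,2]>.068)&(w[...,2]<.088)&(np.hypot(w[...,0]-.47,w[...,1]+.23)<.07)]
    if n!='wrist': print('bar',len(p),p.mean(0))
    if n!='wrist':
        for l in ['book','stapler','stamp']:
            for m in vision.masks_of(n,l)[:1]: print(n,l,round(m['confidence'],2),np.nanmedian(w[m['pixels']],0).round(3))
cv2.imwrite('pics/l.png',np.hstack([cv2.resize(ims[2],(400,300)),cv2.resize(ims[1][110:320,160:440],(400,300))]))
E
python3 l.py
```

```text
{'time': 13.45, 'eef_pos': [0.5359, -0.0222, 0.1887], 'orientation': [-0.281, 0.6487, 0.2806, 0.6492], 'contact_force': [0.6661, -0.0122, -0.7733], 'ft_torque': [0.0263, -0.008, -0.0417], 'finger_gap': 0.05, 'q': [-0.0413, 0.299, -0.039, 1.2319, -0.0001, -0.858]}
bar 202 [ 0.47682354 -0.2295488   0.07664547]
scene book 0.75 [0.698 0.305 0.029]
scene stapler 0.85 [ 0.69  -0.292  0.049]
scene stamp 0.89 [0.805 0.025 0.021]
side 0.84 [0.156 0.159 0.186 0.195 0.196] [ 0.522 -0.036  0.186] plane [0.07  0.075 0.193]
bar 519 [ 0.46626723 -0.2321443   0.07616245]
side book 0.69 [0.655 0.284 0.028]
side stapler 0.84 [ 0.664 -0.309  0.04 ]
side stamp 0.92 [0.787 0.019 0.019]
wrist 0.85 [0.157 0.167 0.194 0.195 0.196] [ 0.529 -0.028  0.194] plane [0.031 0.032 0.194]
```

View pics/l.png

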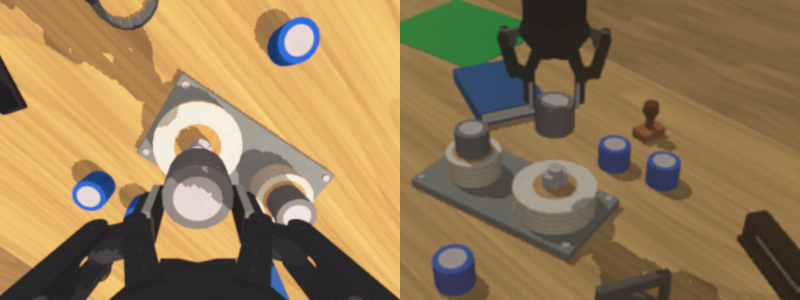

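```bash
python3 -c "
from h import *
print(job.hand_in()); st()"
```

```text
the job is handed in; nothing more can be done
None
the job is handed in; nothing more can be done
```

The job is done and handed in at about 14 s on the robot's clock, against the limit of 56 s.

- **Weight:** I lifted it off by its bar and set it upright on clear desk at about (0.47, -0.23). In later views its bar was still at about 77 mm, as it should be when standing.
- **Thread:** The first try, anticlockwise, turned freely. The torque was only about 0.05 Nm at 28°, past the 22° by which a wrong-way stop would show, so the thread is right-handed. I therefore didn't try clockwise.
- **Cap:** I turned it 70° and lifted it. At the last check the gripper was still holding it, with its top at about 0.195 m, 100 mm above where it sat. The load of about 0.8 N matches the cap's weight, and the bare spindle can be seen below it.
- **Level:** The cap looked level to within about 2°. A plane fitted to its top in the side view read steeper, probably because it included part of the side wall; I did not repeat it.
- **Everything else:** The stapler and stamp measured the same as at the start, within 2 mm. So did the book from the scene camera; its side view gave a shifted centre because the gripper partly hid it. I never touched the small reel's cap, and it looked unchanged in the last picture.
- **Refused call:** My first move call was rejected because some fields were missing, and I sent it again with all of them.

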